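Take a weighing tray from the spring-loaded dispenser to the balance

TASK

Free the red lock slide on the tray dispenser, slide the blue-knobbed gate fully open and leave it open, then pull only the top weighing tray out through the mouth so that the spring lifts the next one into its place. Set that tray down empty and level at the middle of the balance's round steel pan without tipping or dropping it, and let go; leave the other trays in the dispenser and the glassware around standing where it is.

Things in the scene. Friction and masses are not known exactly. Their poses are not given: they have to be found in the camera images.
- dispenser: Grey metal tray magazine, 81 (x) x 71 (y) x 90 mm high, fixed to the bench. Origin: centre of its underside; z up; its mouth looks along its -x, roughly to the robot. Four yellow trays are stacked in it. Two lips overhang the top tray's long sides by 6 mm, so it cannot be lifted out, only slid out to -x with the gate open. The lips' top is 90 mm, the front wall's top 69 mm over the bench.
- lock (a joint): Lock slide on the dispenser's +y side, moves along the dispenser's +x. 0 = locked (a bolt stands before the end of the gate), 0.018 m = fully drawn back, end stop; the gate is free from about 0.008. Starts at 0 to 0.004. Stays where it is left; friction 1.5 N.
- lock_knob (a point): Point on the lock's red upright round knob (12 mm across, its cylinder from 17 mm below to 13 mm above this point; 105 mm over the bench). Moves with the lock; can be pushed or pinched. Right below the cylinder is a red base 20 x 12 mm.
- gate (a joint): Gate plate across the mouth, slides along the dispenser's +y. 0 = shut, 0.072 m = fully open, end stop. Cannot move while locked. Stays where it is left; friction 2 N.
- gate_knob (a point): Point on the gate's blue upright round knob (12 mm across, its cylinder from 14 mm below to 12 mm above this point; 105 mm over the bench). Moves with the gate; can be pushed or pinched. The gate plate is 67 mm wide, knob 10 mm to the -y side of its middle.
- tray1_centre (a point): Centre (half-way up) of the top tray: open yellow rectangular plastic tray, 70 mm (its x) x 60 mm (its y) x 16 mm high, walls and floor 2.5 mm thick, about 30 g. Its axes are the dispenser's at the start; z up. Its rim is 8 mm above this point, its underside 8 mm below.
- tray2_centre (a point): Centre (half-way up) of the second tray, same shape, at the start 16 mm below the top one.
- top_place (a point): Fixed point of the dispenser where the top tray's centre sits (within 1 mm in height, 2 mm sideways), and where the next one's comes once the top one has left. Above it the dispenser is open between the lips, 48 mm wide in y and over the whole length, so shut fingers reach into the top tray and can drag it to -x by the inside of its front wall (4 to 9 N).
- pan (a point): Centre of the top face of the balance's round steel pan, 100 mm across, 6 mm thick, 52 mm above the bench and 8 mm above the white balance housing (200 x 150 mm, fixed; its grey display panel, 40 mm above the bench, lies on the side away from the pan).
- reagent_small: Small clear reagent bottle with a black cap, 49 mm across, 95 mm high, loose; origin at the underside. Leave alone.
- dropper_bottle: White dropper bottle, 49 mm across, 107 mm high, loose; origin at the underside. Leave alone.
- erlenmeyer: Conical glass flask, 64 mm across, 102 mm high, loose; origin at the underside. Leave alone.
- jar_spare: Clear glass jar, 60 mm across, 85 mm high, loose; origin at the underside. Leave alone.
- crucible: Small pale crucible, 45 mm across, 36 mm high, loose; origin at the underside. Leave alone.
- tray1: The top tray itself; origin at the centre of its underside, axes as for its centre.
- follower (a joint): Spring follower under the stack, slides up along z: 0 at the start, about 0.016 m when one tray has gone. It presses the stack up against the lips with about 6 N (60 N/m). A stack pressed down by more than about 1.5 mm makes the top tray catch on the front wall.
- landing (a point): Top of the landing tongue before the mouth, 82 mm to the dispenser's -x of its origin: under a tray's centre when the tray has been dragged out against the stop, clear of lips and next tray. Tongue: 40 mm wide in y (narrower than the tray), top 69 mm over the bench, with a stop 7 mm high at its end, 118 mm out. Both sides are free for fingers; the gate's rail lies 37 mm back towards +x.
Things that resemble listed ones, but are neither listed nor needed, are in the scene too. Of the things that look like the dispenser, the largest one is meant.

How it is judged:
By the outcome, as a careful person would: the job done as asked, in the order asked, and still so for the second after the job is handed in, with the robot touching nothing.
It also fails if it takes over 59 s, if anything falls off the work surface, if the arm or the gripper's body presses on something with over 40 N, if the wrist force passes 120 N, or if a joint passes its speed limit or range.

ROBOT

A 6-joint arm with a two-finger parallel gripper is mounted at the origin on a cart in front of the work surface, level with it; the furniture and walls round the work are solid. World frame = base frame: x ahead of the robot, y to its left, z up, the work surface at z = 0. Lengths are in mm, angles in rad, forces in N, time in s.
With the tool pointing down it reaches from about 300 to 750 mm from the base axis. Payload 8.5 kg.
Tool frame: the origin (TCP) lies at the very end of the fingers, on their centre line; the grasp point (between the pads) lies 19 mm behind it; x points along the fingers, y is the direction in which the jaws open and shut, and the axes are right-handed (so a half turn about x gives the same grasp; the last joint's range is limited). The gripper opens to 85 mm and grips with 20 to 120 N. Pads are 22 mm wide; open, the fingers measure 114 mm over their backs; the gripper's body (76 mm by 85 mm) begins 54 mm behind the grasp point. The pads swing forward as they close: fully open they stand 13 mm farther back than shut.
Start: joints at [-1.318, 0.381, 1.297, -0, 1.464, -0.215], TCP at [248, -490.894, 231.322] pointing down, gripper open.
Joint ranges: [-3.11, 3.11], [-0.89, 2.33], [0.22, 2.48], [-1.42, 4.56], [0.17, 2.85], [-2.88, 2.88]. Speed limits (rad/s): [2.39, 2.39, 3.14, 3.14, 3.14, 3.14].

INTERFACE

Orientations are given as a 3x3 rotation matrix whose columns are the frame's x, y, z axes.
In Python, from workcell import manip gives the robot as it stands. The module is installed in compiled form; this text tells all that it offers.
- The arm moves only by the tool apply_moves, never from a script. Its argument "moves" is a list of rows, each a list of 7 numbers: the shift along the tool's x, y, z in m, then the turn, a rotation vector about the tool's x, y, z in rad, then the closure, from -1 (fully open) to 1 (shut). In form: [[tx, ty, tz, wx, wy, wz, jaw], ...]. A call has 1 to 20 rows; each row shifts and turns the commanded pose from where the row before left it, along the tool's axes as they then stand; what a row does not reach is not made up. A row lasts 1/8 s, in which the tool goes at most 62.5 mm and 10.7 degrees, less where a joint would pass 70% of its speed; a pose out of reach is approached as far as the arm can. A call with a gripper value outside its range is refused whole. The fingers move at their own pace and stop on an object; "force" is the grip in N (left out, the last holds). Time passes only in rows, so rows that do not move let the fingers close. It gives the time, the measured TCP pose, the force and the opening at its end, in the units of the state.
- manip.get_state(): the state, without advancing time (a new reading comes with each control period).
- manip.get_image(name): name is "scene" or "side" or "wrist"; returns the picture (400x640x3 uint8, red, green, blue); there is no depth.
- manip.get_calibration(name): a dict with "fx", "fy", "cx", "cy" (pixels), "rvec" (rotation vector, rad) and "tvec" (3), from world to camera coordinates, as OpenCV has them; the wrist camera has in their place "T_tool_cam" (4x4, takes a point from camera to tool coordinates, whose origin is the TCP and whose axes are the tool frame's). Camera axes: x right, y down, z forward; pixel columns grow to the right and rows downward; lengths in mm; the calibration is good to about 2 mm. A picture is of the moment at which its call begins: read the wrist's pose just before it. get_calibration takes no time and is no camera call.
- manip.close_job(): hands the job in, once; it reports no verdict.
The state is a dict: "time_s": time; "q": joint angles; "qd": joint speeds; "tau": joint torques, N m; "eef_pos": TCP position; "orientation": TCP orientation; "ft_force": force on the tool from outside, world axes, zero at the start; "torque": the same for the moment, N m; "grip_width": finger opening in mm.
Only numpy, scipy, OpenCV 4.12 (cv2) and the standard library are available. Lean on these libraries where they do the work, as an engineer would, in place of code of your own. Each camera call takes 0.05 s, during which the arm holds its last target. There are 200 camera calls.

## Working session

There is one attempt and no reset: what is moved stays moved. The work goes in short steps, Python scripts to look and compute and a tool call to move; the robot and the scene stay as the last step left them, time stands still between calls to the robot, and variables do not carry over. Pictures are saved under pics/ and viewed, about 8 in all and at most 12, crops included, and the job is handed in when it is done.

Besides the shell and the picture viewer there is one more tool, called after "Emit:" as name(argument=value, ...) on one line, values as JSON. apply_moves: Moves the arm, as the interface text tells. Its arguments: {"type":"object","properties":{"moves":{"type":"array"},"force":{"type":"number"}},"required":["moves"]}

```bash
mkdir -p pics; cat > h.py <<'E'
import numpy as np, cv2
from workcell import manip
def cal(n):
    c=manip.get_calibration(n)
    K=np.array([[c['fx'],0,c['cx']],[0,c['fy'],c['cy']],[0,0,1.]])
    return c,K
def pose(n,st=None):
    c,K=cal(n)
    if n=='wrist':
        st=st or manip.get_state()
        T=np.eye(4);T[:3,:3]=np.array(st['orientation']);T[:3,3]=st['eef_pos']
        T=T@np.array(c['T_tool_cam']); return K,T[:3,:3],T[:3,3]
    R=cv2.Rodrigues(np.array(c['rvec'],float))[0]
    return K,R.T,-R.T@np.array(c['tvec'],float).ravel()
def ray(P,uv):
    K,R,o=P; d=R@np.linalg.inv(K)@np.array([*uv,1.]); return o,d/np.linalg.norm(d)
def onz(P,uv,z):
    o,d=ray(P,uv); return o+d*(z-o[2])/d[2]
def proj(P,X):
    K,R,o=P; p=K@(R.T@(np.array(X,float)-o)); return p[:2]/p[2]
def tri(P1,u1,P2,u2):
    o1,d1=ray(P1,u1);o2,d2=ray(P2,u2)
    t=np.linalg.lstsq(np.c_[d1,-d2],o2-o1,rcond=None)[0]
    a=o1+d1*t[0];b=o2+d2*t[1]; return (a+b)/2,np.linalg.norm(a-b)
def snap(n,f):
    st=manip.get_state(); im=cv2.cvtColor(manip.get_image(n),cv2.COLOR_RGB2BGR)
    cv2.imwrite('pics/'+f,im); return im,pose(n,st)
def blobs(im,col,amin=25):
    h=cv2.cvtColor(im,cv2.COLOR_BGR2HSV)
    r={'red':[((0,120,60),(8,255,255)),((172,120,60),(180,255,255))],'blue':[((100,120,50),(130,255,255))],'yellow':[((20,110,80),(35,255,255))]}[col]
    m=sum(cv2.inRange(h,np.array(a),np.array(b)) for a,b in r)
    n,l,s,c=cv2.connectedComponentsWithStats(m)
    return [(s[i].tolist(),c[i].round(1).tolist()) for i in range(1,n) if s[i][4]>=amin]
E
python3 - <<'E'
from h import *
for n in('scene','side'):
    im,P=snap(n,n+'1.png'); print(n,P[2].round(),P[1][:,2].round(2),P[0][0,0])
    for c in('red','blue','yellow'): print(c,blobs(im,c))
a=cv2.imread('pics/scene1.png');b=cv2.imread('pics/side1.png')
st=manip.get_state();print(st['eef_pos'],np.array(st['orientation']).round(3),st['time_s']);print(manip.get_calibration('wrist'))
E
```

```text
scene [ -14.  880. 1310.] [ 0.37 -0.56 -0.74] 463.0673464944212
red [([59, 121, 9, 9, 51], [62.7, 125.0]), ([336, 182, 6, 9, 26], [338.7, 186.7]), ([157, 284, 15, 10, 83], [165.1, 287.8])]
blue [([243, 331, 10, 8, 41], [248.0, 334.7])]
yellow [([64, 104, 43, 24, 383], [85.1, 116.6]), ([304, 121, 7, 18, 77], [308.0, 129.6]), ([335, 175, 21, 15, 162], [346.3, 181.8]), ([137, 291, 33, 58, 969], [154.9, 320.9])]
side [  -31. -1320.   915.] [ 0.38  0.78 -0.5 ] 446.4508739475777
red [([317, 139, 8, 9, 58], [320.7, 143.5]), ([329, 202, 5, 8, 32], [331.4, 205.5]), ([353, 297, 5, 7, 25], [354.9, 300.1])]
blue []
yellow [([291, 129, 27, 18, 219], [306.4, 137.6]), ([327, 212, 19, 9, 122], [335.5, 215.9])]
[ 247.94516517 -490.6589276   230.79320119] [[-0.     0.451 -0.893]
 [ 0.001 -0.893 -0.451]
 [-1.    -0.001 -0.   ]] 0.1
{'fx': 295.8588940832866, 'fy': 295.8588940832866, 'cx': 321.9151306575635, 'cy': 202.16858752895408, 'T_tool_cam': array([[ 2.00215878e-04, -2.73844263e-01,  9.61774027e-01,
        -1.43012843e+02],
       [ 9.99999445e-01, -9.39762653e-04, -4.75750400e-04,
         7.49664532e-01],
       [ 1.03412083e-03,  9.61773589e-01,  2.73843923e-01,
        -6.96628561e+01],
       [ 0.00000000e+00,  0.00000000e+00,  0.00000000e+00,
         1.00000000e+00]])}
```

View pics/scene1.png

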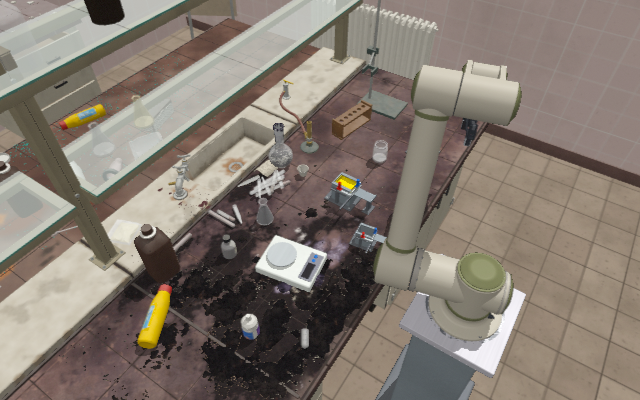

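View pics/side1.png

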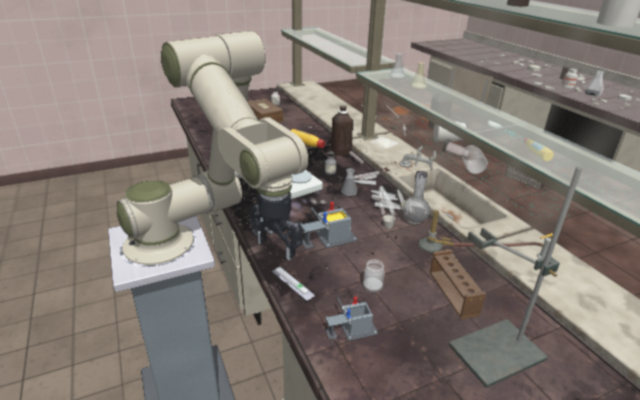

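Scene: yellow-filled dispenser near (346,190), balance pan near (281,255), a smaller lookalike at (363,236). Side: dispenser at (335,225), another small lookalike at (355,318).

```bash
python3 - <<'E'
from h import *
S,D=pose('scene'),pose('side')
print('redbottom',tri(S,(338.7,186.7),D,(331.4,205.5)))
print('yellow z~77',onz(S,(346.3,181.8),77),onz(D,(335.5,215.9),77))
print('pan',onz(S,(281,255),52)); print('panel',onz(S,(312,266),40))
print('small',onz(S,(365,236),40),'jar',onz(S,(380,160),0),'jarside',onz(D,(373,289),0))
for n,u in dict(erl=(264,222),reag=(229,256),drop=(250,337)).items(): print(n,onz(S,u,0))
def crop(im,x,y,w,h,k): return cv2.resize(im[y:y+h,x:x+w],None,fx=k,fy=k,interpolation=cv2.INTER_CUBIC)
a=cv2.imread('pics/scene1.png');b=cv2.imread('pics/side1.png')
cv2.imwrite('pics/c1.png',np.hstack([crop(a,240,160,160,140,2.5),crop(b,280,190,160,140,2.5)]))
E
```

```text
redbottom (array([ 566.56651363, -154.6849595 ,   97.34296035]), np.float64(4.905700505752426))
yellow z~77 [ 563.11756995 -208.35226618   77.        ] [ 568.1102831  -189.95058964   77.        ]
pan [580.46795184 184.42703599  52.        ]
panel [474.56523624 157.4454972   40.        ]
small [390.05162229 -48.31878624  40.        ] jar [ 547.33529835 -464.03865766    0.        ] jarside [ 550.28027207 -484.29156439    0.        ]
erl [745.39169034  69.91018665   0.        ]
reag [7.52732433e+02 2.58062923e+02 2.27373675e-13]
drop [503.64343407 452.37046617   0.        ]
```

View pics/c1.png

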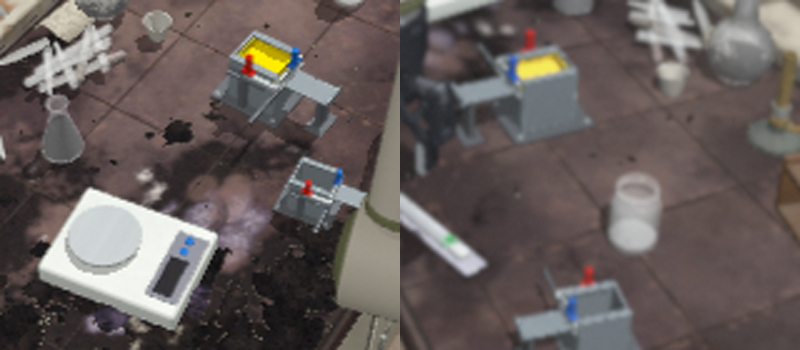

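Emit:
apply_moves(moves=[[-0.002,-0.0173,-0.0347,0,0,0,1],[-0.002,-0.0173,-0.0347,0,0,0,1],[-0.002,-0.0173,-0.0347,0,0,0,1],[-0.002,-0.0173,-0.0347,0,0,0,1],[-0.002,-0.0173,-0.0347,0,0,0,1],[-0.002,-0.0173,-0.0347,0,0,0,1],[-0.002,-0.0173,-0.0347,0,0,0,1],[-0.002,-0.0173,-0.0347,0,0,0,1],[-0.002,-0.0173,-0.0347,0,0,0,1],[-0.002,-0.0173,-0.0347,0,0,0,1],[0,0,0,0.156,0,0,1],[0,0,0,0.156,0,0,1],[0,0,0,0.156,0,0,1],[0,0,0,0,0,0,1]])

```text
time_s: 1.85
eef_pos: [479.6, -179.9, 251.1]
orientation: [[-0.001, 0.001, -1.0], [0.0, -1.0, -0.001], [-1.0, -0.0, 0.001]]
ft_force: [0.2, -0.3, 0.1]
grip_width: -0.1
```

```bash
python3 - <<'E'
from h import *
im,P=snap('wrist','w1.png')
st=manip.get_state();print(np.array(st['eef_pos']).round(1),np.array(st['orientation']).round(3),st['time_s'],st['grip_width'],st['ft_force'])
for c in('red','blue','yellow'):
  for s,q in blobs(im,c): print(c,s,q,onz(P,q,{'red':105,'blue':105,'yellow':79}[c]).round(1))
E
```

```text
[ 479.6 -180.   251.1] [[-0.     0.003 -1.   ]
 [ 0.    -1.    -0.003]
 [-1.    -0.     0.   ]] 1.9 0.1052852434235776 [-0.32520836 -0.27277462  0.5128592 ]
red [293, 90, 11, 15, 52] [295.9, 95.1] [ 569.7 -156.4  105. ]
red [187, 247, 14, 18, 144] [193.9, 256.1] [407.  -43.1 105. ]
blue [348, 154, 8, 6, 35] [351.2, 156.6] [ 513.3 -208.8  105. ]
blue [71, 167, 10, 9, 74] [75.3, 171.0] [499.1  63.1 105. ]
blue [56, 169, 11, 10, 80] [60.9, 173.3] [496.8  77.9 105. ]
blue [225, 269, 14, 15, 127] [230.6, 274.8] [384.6 -80.6 105. ]
yellow [317, 66, 52, 77, 3695] [342.3, 103.4] [ 563.6 -200.9   79. ]
```

View pics/w1.png

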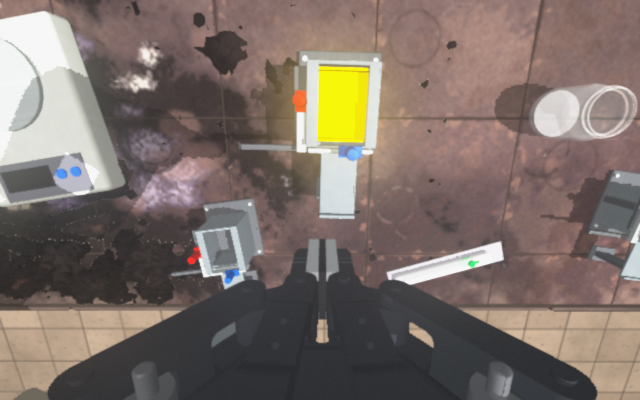

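```bash
python3 - <<'E'
from h import *
im=cv2.imread('pics/w1.png')
cv2.imwrite('pics/w1c.png',cv2.resize(im[40:240,230:400],None,fx=3,fy=3,interpolation=cv2.INTER_CUBIC))
E
```

```text
(no output)
```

View pics/w1c.png

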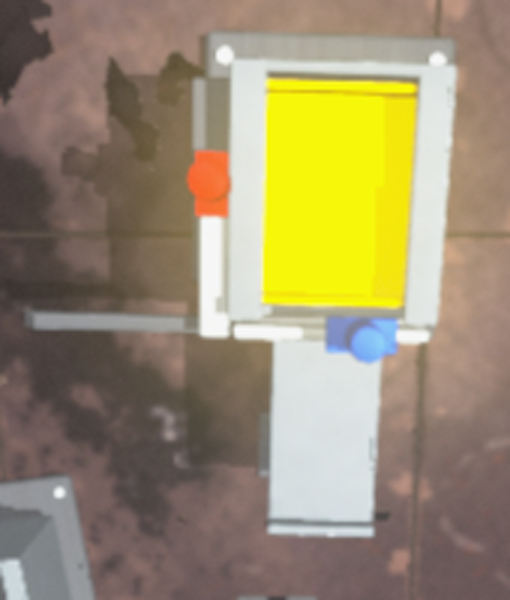

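```bash
cat > pts.py <<'E'
from h import *
K,R,_=pose('wrist')
c=manip.get_calibration('wrist')
T=np.eye(4);T[:3,:3]=np.array([[0,.002,-1],[0,-1,-.002],[-1,0,0]]);T[:3,3]=[479.6,-180,251.1];T=T@np.array(c['T_tool_cam'])
P=(K,T[:3,:3],T[:3,3])
for n,u,z in [('red',(208,182),118),('blue',(370,345),117),('lipLT',(232,62),90),('lipLB',(229,318),90),('lipRT',(455,68),90),('lipRB',(440,325),90),('tL1',(274,345),69),('tL2',(269,520),69),('tR1',(382,345),69),('tR2',(375,520),69),('sL',(268,535),76),('sR',(374,535),76),('lipiL1',(268,80),90),('lipiL2',(263,305),90),('lipiR1',(417,80),90),('lipiR2',(405,305),90)]:
    print(n,onz(P,(u[0]/3+230-.33,u[1]/3+40-.33),z).round(1))
E
python3 pts.py
```

```text
red [ 564.5 -160.1  118. ]
blue [ 516.7 -209.4  117. ]
lipLT [ 601.6 -166.3   90. ]
lipLB [ 522.5 -164.3   90. ]
lipRT [ 600.  -236.3   90. ]
lipRB [ 520.2 -235.7   90. ]
tL1 [ 510.9 -179.4   69. ]
tL2 [ 444.  -177.5   69. ]
tR1 [ 511.  -218.7   69. ]
tR2 [ 444.  -218.3   69. ]
sL [ 440.3 -177.2   76. ]
sR [ 440.3 -217.3   76. ]
lipiL1 [ 596.4 -177.6   90. ]
lipiL2 [ 526.8 -175.8   90. ]
lipiR1 [ 596.5 -224.5   90. ]
lipiR2 [ 526.9 -223.6   90. ]
```

Emit:
apply_moves(moves=[[0,-0.01,-0.0275,0,0,0,1],[0,-0.01,-0.0275,0,0,0,1],[0.03,0,0,0,0,0,1],[0.04,0,0,0,0,0,1],[0.04,0,0,0,0,0,1],[0.03,0,0,0,0,0,1],[0.013,0,0,0,0,0,1],[0,0,0,0,0,0,1]])

```text
time_s: 2.9
eef_pos: [534.7, -160.1, 98.2]
orientation: [[-0.001, 0.001, -1.0], [0.0, -1.0, -0.001], [-1.0, -0.0, 0.001]]
ft_force: [0.3, 0.2, 0.0]
grip_width: -0.0
```

Emit:
apply_moves(moves=[[0,0,-0.005,0,0,0,1],[0,0,-0.005,0,0,0,1],[0,0,-0.005,0,0,0,1],[0,0,-0.005,0,0,0,1]])

```text
time_s: 3.4
eef_pos: [555.0, -160.1, 98.6]
orientation: [[0.0, -0.0, -1.0], [-0.0, -1.0, 0.0], [-1.0, 0.0, -0.0]]
ft_force: [-1.8, -0.2, 1.6]
grip_width: 0.0
```

```bash
python3 - <<'E'
from h import *
im,P=snap('side','s2.png')
st=manip.get_state();print(np.array(st['eef_pos']).round(1),st['time_s'],np.round(st['ft_force'],1))
for c in('red','blue'): print(c,blobs(im,c,10))
cv2.imwrite('pics/s2c.png',cv2.resize(im[150:290,240:400],None,fx=4,fy=4,interpolation=cv2.INTER_CUBIC))
E
```

```text
[ 555.5 -160.1   98.5] 3.45 [ 0.2 -0.2  0.1]
red [([333, 201, 3, 8, 19], [333.7, 204.3]), ([269, 202, 3, 5, 14], [270.1, 203.9]), ([353, 297, 5, 7, 24], [354.8, 300.2])]
blue [([266, 210, 3, 6, 12], [267.3, 212.8]), ([323, 213, 4, 9, 22], [324.4, 217.5]), ([347, 309, 4, 9, 24], [348.2, 313.3])]
```

View pics/s2c.png

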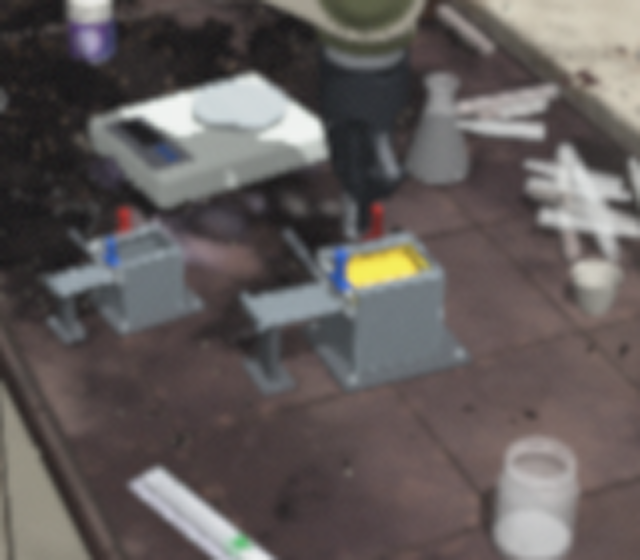

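The finger (crop 352,215) stands against the red knob (377,218), which has begun to move (−1.8 N). Pushing on.

Emit:
apply_moves(moves=[[0,0,-0.004,0,0,0,1],[0,0,-0.004,0,0,0,1],[0,0,-0.003,0,0,0,1]])

```text
time_s: 3.82
eef_pos: [563.8, -160.0, 98.2]
orientation: [[-0.006, 0.0, -1.0], [0.0, -1.0, -0.0], [-1.0, -0.0, 0.006]]
ft_force: [-19.9, -1.9, 11.3]
grip_width: 0.1
```

Emit:
apply_moves(moves=[[0,0,-0.002,0,0,0,1]])

```text
time_s: 3.95
eef_pos: [564.0, -160.0, 98.3]
orientation: [[-0.01, 0.0, -1.0], [0.001, -1.0, -0.0], [-1.0, -0.001, 0.01]]
ft_force: [-26.8, -2.7, 14.9]
grip_width: -0.3
```

Emit:
apply_moves(moves=[[0,0,-0.002,0,0,0,1]])

```text
time_s: 4.08
eef_pos: [564.3, -159.9, 98.3]
orientation: [[-0.014, 0.0, -1.0], [0.001, -1.0, -0.0], [-1.0, -0.001, 0.014]]
ft_force: [-34.3, -2.7, 20.2]
grip_width: 0.2
```

Lock at its end stop. Next: back off, and go to the −y side of the gate knob.

Emit:
apply_moves(moves=[[0,0,0.016,0,0,0,1],[-0.03,0,0,0,0,0,1],[-0.015,0.02,0.009,0,0,0,1],[0,0.03,0.014,0,0,0,1],[0,0.032,0.014,0,0,0,1],[0.025,0,0,0,0,0,1],[0.02,0,0,0,0,0,1],[0,0,0,0,0,0,1]])

```text
time_s: 5.08
eef_pos: [516.4, -241.7, 97.2]
orientation: [[-0.002, -0.0, -1.0], [0.002, -1.0, 0.0], [-1.0, -0.002, 0.002]]
ft_force: [1.0, 0.4, -0.6]
grip_width: -0.1
```

```bash
python3 - <<'E'
from h import *
im,P=snap('wrist','w2.png')
st=manip.get_state();print(np.array(st['eef_pos']).round(1),st['time_s'],np.round(st['ft_force'],1))
for c in('red','blue'): 
  for s,q in blobs(im,c,10): print(c,s,q,onz(P,q,110).round(1))
E
```

```text
[ 516.9 -242.    98.3] 5.125 [-0.6  0.1  0.4]
red [104, 109, 64, 42, 1969] [138.2, 131.2] [ 581.  -163.6  110. ]
red [18, 376, 29, 24, 319] [33.9, 390.4] [439.6 -80.5 110. ]
blue [240, 241, 24, 40, 608] [249.5, 263.1] [ 518.5 -207.   110. ]
blue [264, 241, 19, 19, 246] [275.8, 249.5] [ 525.7 -220.2  110. ]
```

View pics/w2.png

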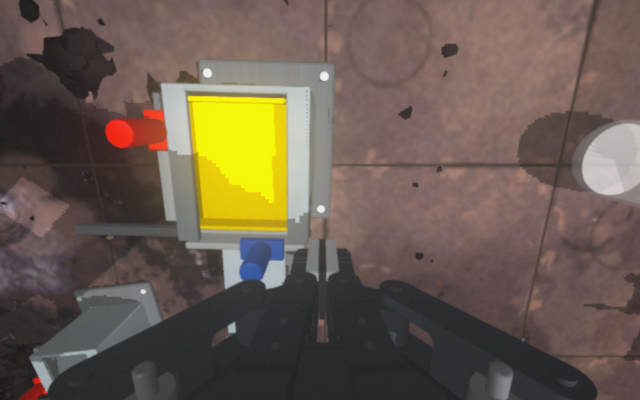

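Lock knob now ~16 mm back (top at px (121,133)); blue knob at (253,262) to the left of the shut fingers. Pushing the gate.

Emit:
apply_moves(moves=[[0,-0.005,0,0,0,0,1],[0,-0.005,0,0,0,0,1],[0,-0.006,0,0,0,0,1],[0,-0.006,0,0,0,0,1],[0,-0.006,0,0,0,0,1],[0,-0.006,0,0,0,0,1]])

```text
time_s: 5.88
eef_pos: [516.9, -207.7, 98.5]
orientation: [[0.001, -0.0, -1.0], [-0.0, -1.0, 0.0], [-1.0, 0.0, -0.001]]
ft_force: [0.6, -1.7, 0.8]
grip_width: 0.1
```

Emit:
apply_moves(moves=[[0,-0.008,0,0,0,0,1],[0,-0.008,0,0,0,0,1],[0,-0.008,0,0,0,0,1],[0,-0.008,0,0,0,0,1],[0,-0.008,0,0,0,0,1],[0,-0.004,0,0,0,0,1]])

```text
time_s: 6.62
eef_pos: [516.7, -163.4, 98.3]
orientation: [[-0.0, 0.0, -1.0], [0.0, -1.0, -0.0], [-1.0, -0.0, 0.0]]
ft_force: [1.9, -1.8, 0.4]
grip_width: 0.3
```

Emit:
apply_moves(moves=[[0,-0.003,0,0,0,0,1],[0,-0.003,0,0,0,0,1]])

```text
time_s: 6.88
eef_pos: [516.7, -157.9, 98.3]
orientation: [[-0.0, -0.0, -1.0], [0.0, -1.0, 0.0], [-1.0, -0.0, 0.0]]
ft_force: [1.7, -2.1, -0.6]
grip_width: -0.2
```

Emit:
apply_moves(moves=[[0,-0.003,0,0,0,0,1],[0,-0.002,0,0,0,0,1],[0,-0.002,0,0,0,0,1]])

```text
time_s: 7.25
eef_pos: [517.0, -154.2, 98.7]
orientation: [[0.001, -0.0, -1.0], [-0.007, -1.0, 0.0], [-1.0, 0.007, -0.001]]
ft_force: [-1.5, -21.7, -1.9]
grip_width: 0.3
```

Emit:
apply_moves(moves=[[0,-0.002,0,0,0,0,1],[0,-0.002,0,0,0,0,1]])

```text
time_s: 7.5
eef_pos: [517.2, -153.2, 99.0]
orientation: [[0.002, -0.0, -1.0], [-0.012, -1.0, 0.0], [-1.0, 0.012, -0.002]]
ft_force: [-3.2, -36.9, -3.9]
grip_width: 0.3
```

Emit:
apply_moves(moves=[[0,-0.001,0,0,0,0,1],[0,-0.001,0,0,0,0,1]])

```text
time_s: 7.75
eef_pos: [517.3, -152.8, 99.2]
orientation: [[0.002, -0.001, -1.0], [-0.015, -1.0, 0.001], [-1.0, 0.015, -0.002]]
ft_force: [-4.4, -43.9, -4.3]
grip_width: 0.4
```

Gate hit its stop (travel ≈ 72 mm). Back off, rise, and hover over the tray while checking.

Emit:
apply_moves(moves=[[0,0.02,0,0,0,0,1],[-0.03,0,0,0,0,0,1],[-0.03,0,0,0,0,0,1],[0,0.017,-0.016,0,0,0,1],[0,0.018,-0.017,0,0,0,1],[0,0,0,0,0,0,1]])

```text
time_s: 8.5
eef_pos: [549.7, -200.3, 157.6]
orientation: [[-0.001, -0.001, -1.0], [0.001, -1.0, 0.001], [-1.0, -0.001, 0.001]]
ft_force: [-0.1, -0.5, -0.2]
grip_width: -0.4
```

```bash
python3 - <<'E'
from h import *
im,P=snap('wrist','w3.png')
st=manip.get_state();print(np.array(st['eef_pos']).round(1),st['time_s'],np.round(st['ft_force'],1))
for c in('red','blue','yellow'): 
  for s,q in blobs(im,c,30): print(c,s,q,onz(P,q,110).round(1))
E
```

```text
[ 549.2 -199.6  157.7] 8.55 [-0.2  0.4 -0.3]
red [257, 160, 15, 10, 120] [264.1, 163.7] [ 591.3 -163.5  110. ]
red [248, 173, 19, 19, 269] [257.6, 181.9] [ 579.3 -158.5  110. ]
blue [222, 246, 34, 31, 736] [236.9, 258.6] [ 523.8 -140.4  110. ]
yellow [288, 150, 68, 121, 6065] [320.9, 196.2] [ 569.5 -200.1  110. ]
yellow [338, 249, 12, 9, 81] [343.2, 253.0] [ 528.1 -215.7  110. ]
yellow [296, 250, 11, 7, 58] [301.7, 252.6] [ 528.4 -186.5  110. ]
```

View pics/w3.png

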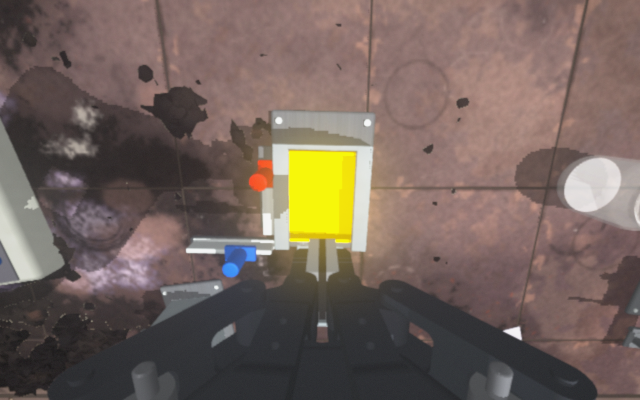

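Gate fully open (blue knob at px (235,262), plate clear of the mouth); the top tray lies in view under the shut fingers. Lowering into it.

Emit:
apply_moves(moves=[[0.03,0,0,0,0,0,1],[0.03,0,0,0,0,0,1],[0.012,0,0,0,0,0,1],[0.006,0,0,0,0,0,1],[0.002,0,0,0,0,0,1],[0,0,0,0,0,0,1]])

```text
time_s: 9.3
eef_pos: [549.9, -200.1, 79.0]
orientation: [[0.001, -0.0, -1.0], [-0.001, -1.0, 0.0], [-1.0, 0.001, -0.001]]
ft_force: [-0.3, 0.5, 0.4]
grip_width: -0.3
```

Emit:
apply_moves(moves=[[0,0,0.005,0,0,0,1],[0,0,0.005,0,0,0,1],[0,0,0.005,0,0,0,1],[0,0,0.005,0,0,0,1],[0,0,0.005,0,0,0,1]])

```text
time_s: 9.93
eef_pos: [526.4, -200.5, 78.8]
orientation: [[0.006, -0.001, -1.0], [-0.001, -1.0, 0.001], [-1.0, 0.001, -0.006]]
ft_force: [9.6, -1.0, -3.8]
grip_width: 0.1
```

Emit:
apply_moves(moves=[[0,0,0.005,0,0,0,1],[0,0,0.005,0,0,0,1],[0,0,0.005,0,0,0,1],[0,0,0.005,0,0,0,1]])

```text
time_s: 10.42
eef_pos: [506.4, -200.5, 78.8]
orientation: [[0.005, -0.001, -1.0], [-0.002, -1.0, 0.001], [-1.0, 0.002, -0.005]]
ft_force: [10.3, 0.2, -4.2]
grip_width: -0.2
```

```bash
python3 - <<'E'
from h import *
im,P=snap('side','s3.png')
st=manip.get_state();print(np.array(st['eef_pos']).round(1),st['time_s'],np.round(st['ft_force'],1))
cv2.imwrite('pics/s3c.png',cv2.resize(im[150:290,260:400],None,fx=4,fy=4,interpolation=cv2.INTER_CUBIC))
E
```

```text
[ 505.9 -200.5   78.8] 10.475 [ 8.7 -1.2 -2.7]
```

View pics/s3c.png

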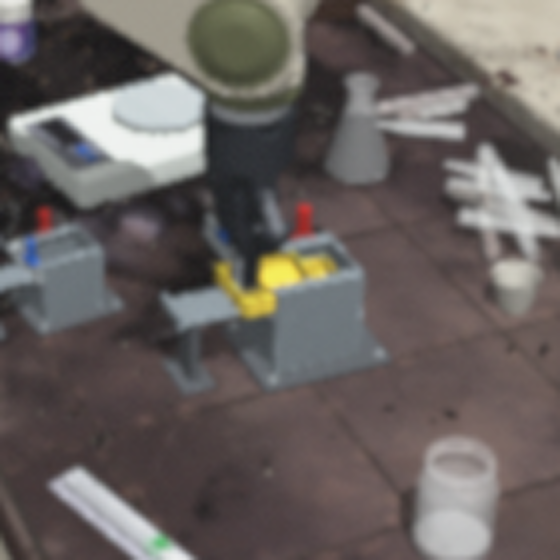

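Tray emerging level over the tongue (crop 245,290). Continuing.

Emit:
apply_moves(moves=[[0,0,0.006,0,0,0,1],[0,0,0.006,0,0,0,1],[0,0,0.006,0,0,0,1],[0,0,0.006,0,0,0,1],[0,0,0.006,0,0,0,1],[0,0,0.006,0,0,0,1]])

```text
time_s: 11.22
eef_pos: [469.7, -200.5, 78.9]
orientation: [[0.004, -0.001, -1.0], [-0.002, -1.0, 0.001], [-1.0, 0.002, -0.004]]
ft_force: [6.9, 0.4, -1.1]
grip_width: -0.0
```

Emit:
apply_moves(moves=[[0,0,0.003,0,0,0,1],[0,0,0.003,0,0,0,1],[0,0,0.002,0,0,0,1]])

```text
time_s: 11.6
eef_pos: [460.3, -199.9, 78.3]
orientation: [[-0.0, -0.0, -1.0], [0.0, -1.0, 0.0], [-1.0, -0.0, 0.0]]
ft_force: [0.1, -0.5, 0.6]
grip_width: -0.0
```

Emit:
apply_moves(moves=[[0,0,0.001,0,0,0,1],[0,0,0.001,0,0,0,1]])

```text
time_s: 11.85
eef_pos: [458.6, -200.0, 78.3]
orientation: [[-0.0, -0.0, -1.0], [0.0, -1.0, 0.0], [-1.0, -0.0, 0.0]]
ft_force: [0.5, 0.7, -0.1]
grip_width: -0.1
```

Emit:
apply_moves(moves=[[0,0,0.001,0,0,0,1],[0,0,0.001,0,0,0,1],[0,0,0.001,0,0,0,1]])

```text
time_s: 12.22
eef_pos: [456.0, -200.1, 78.4]
orientation: [[0.001, -0.0, -1.0], [-0.0, -1.0, 0.0], [-1.0, 0.0, -0.001]]
ft_force: [2.1, 0.4, 1.4]
grip_width: 0.0
```

Emit:
apply_moves(moves=[[0,0,0.001,0,0,0,1],[0,0,0,0,0,0,1]])

```text
time_s: 12.48
eef_pos: [454.8, -200.1, 78.5]
orientation: [[0.0, -0.0, -1.0], [-0.0, -1.0, 0.0], [-1.0, 0.0, -0.0]]
ft_force: [1.9, 1.3, 2.3]
grip_width: -0.0
```

Emit:
apply_moves(moves=[[0,0,-0.005,0,0,0,1],[-0.03,0,0,0,0,0,1],[-0.04,0,0,0,0,0,-1],[-0.03,0,0.02,0,0,0,-1],[0,0,0,0,0,0,-1]])

```text
time_s: 13.1
eef_pos: [439.7, -200.3, 179.9]
orientation: [[0.002, -0.001, -1.0], [-0.002, -1.0, 0.001], [-1.0, 0.002, -0.002]]
ft_force: [-0.6, -1.0, 0.6]
grip_width: 54.2
```

```bash
python3 - <<'E'
from h import *
im,P=snap('wrist','w4.png')
st=manip.get_state();print(np.array(st['eef_pos']).round(1),st['time_s'],np.round(st['ft_force'],1),st['grip_width'])
for s,q in blobs(im,'yellow',60): print(s,q,onz(P,q,77).round(1))
x0=max(0,0)
E
```

```text
[ 439.6 -200.   178.6] 13.15 [-1.  -0.5 -0.2] 61.85140505614845
[287, 0, 70, 100, 6659] [320.4, 48.3] [ 560.3 -200.    77. ]
[256, 109, 109, 92, 7963] [315.4, 153.7] [ 481.5 -195.7   77. ]
```

View pics/w4.png

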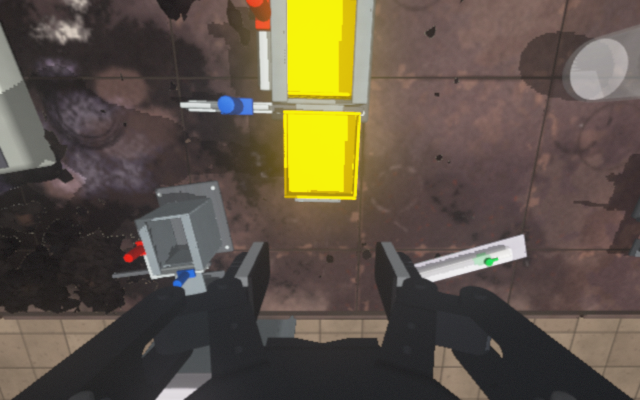

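```bash
python3 - <<'E'
from h import *
st=manip.get_state();P=pose('wrist',st)
for z in (85,):
  c=np.array([onz(P,u,z) for u in [(283.5,110.5),(362.5,111.5),(357.5,199.5),(285,197)]])
  print(c.round(1),c.mean(0).round(1),[np.linalg.norm(c[i]-c[i-1]).round(1) for i in range(4)])
  for a,b in((2,1),(3,0),):
    v=c[b]-c[a];print('yaw',np.degrees(np.arctan2(v[1],v[0])))
  for a,b in((1,0),(2,3)):
    v=c[b]-c[a];print('yaw',np.degrees(np.arctan2(-v[0],v[1])))
# pan centre from scene1: bright disc fit
print('panel tick',onz(pose('scene'),(281,255),52))
E
```

```text
[[ 515.2 -171.3   85. ]
 [ 514.3 -231.7   85. ]
 [ 444.5 -230.1   85. ]
 [ 446.8 -170.    85. ]] [ 480.2 -200.8   85. ] [np.float64(68.4), np.float64(60.4), np.float64(69.8), np.float64(60.1)]
yaw -1.3482472860046972
yaw -1.088475111974125
yaw -0.7869808021923291
yaw -2.140144061431157
panel tick [580.46795184 184.42703599  52.        ]
```

Tray stands on the tongue (px 284–363 × 111–199), centre ≈ (480,−201), yaw −1.3°; the next tray has come up in the dispenser. Lowering the open gripper over its long sides.

Emit:
apply_moves(moves=[[0,0.001,-0.02,0.023,0,0,-1],[0,0,-0.02,0,0,0,-1],[0.03,0,0,0,0,0,-1],[0.03,0,0,0,0,0,-1],[0.025,0,0,0,0,0,-1],[0.015,0,0,0,0,0,-1],[0.008,0,0,0,0,0,-1],[0.003,0,0,0,0,0,-1],[0,0,0,0,0,0,-1]])

```text
time_s: 14.28
eef_pos: [479.8, -201.5, 67.4]
orientation: [[0.0, -0.023, -1.0], [-0.0, -1.0, 0.023], [-1.0, 0.0, -0.0]]
ft_force: [-0.1, 0.4, -0.1]
grip_width: 85.2
```

Emit:
apply_moves(moves=[[0,0,0,0,0,0,-0.2],[0,0,0,0,0,0,0.2],[0,0,0,0,0,0,0.4],[0,0,0,0,0,0,0.4]], force=20)

```text
time_s: 14.78
eef_pos: [479.9, -201.6, 67.8]
orientation: [[0.001, -0.023, -1.0], [-0.001, -1.0, 0.023], [-1.0, 0.001, -0.001]]
ft_force: [-0.9, 1.6, 5.7]
grip_width: 59.4
```

```bash
python3 - <<'E'
from h import *
im,P=snap('side','s4.png')
st=manip.get_state();print(np.array(st['eef_pos']).round(1),st['time_s'],np.round(st['ft_force'],1),st['grip_width'])
w,Pw=snap('wrist','w5.png')
a=cv2.resize(im[170:290,255:375],(480,480),interpolation=cv2.INTER_CUBIC)
b=cv2.resize(w[120:360,200:440],(320,320))
b=cv2.copyMakeBorder(b,0,160,0,0,cv2.BORDER_CONSTANT)
cv2.imwrite('pics/m5.png',np.hstack([a,b]))
E
```

```text
[ 479.9 -201.6   67.9] 14.825 [-0.4  0.6  5.1] 59.46697280720706
```

View pics/m5.png

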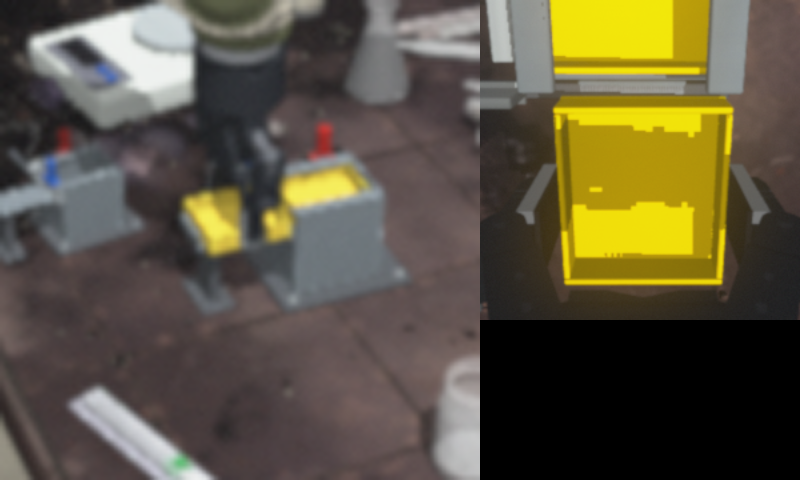

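Gripped at 59.5 mm, fingertips above the tray's underside; the tray stands square between the pads. Lifting, then traverse to beside the pan.

Emit:
apply_moves(moves=[[-0.003,0,0,0,0,0,0.4],[-0.01,0,0,0,0,0,0.4],[-0.02,0,0,0,0,0,0.4],[-0.03,0,0,0,0,0,0.4],[-0.03,-0.005,0,0,0,0,0.4],[-0.01,-0.015,0,0,0,0,0.4],[0,-0.025,0,0,0,0,0.4]], force=25)

```text
time_s: 15.75
eef_pos: [480.7, -155.7, 170.6]
orientation: [[0.001, -0.024, -1.0], [-0.0, -1.0, 0.024], [-1.0, 0.0, -0.001]]
ft_force: [0.1, -0.3, -0.5]
grip_width: 59.3
```

Emit:
apply_moves(moves=[[0,-0.03,0,0,0,0,0.4],[0,-0.035,0,0,0,0,0.4],[0,-0.035,0,0,0,0,0.4],[0,-0.035,0,0,0,0,0.4],[0,-0.035,0,0,0,0,0.4],[0,-0.035,0,0,0,0,0.4],[0,-0.035,0,0,0,0,0.4],[0,-0.035,0,0,0,0,0.4],[0,-0.035,0,0,0,0,0.4],[0,-0.02,0,0,0,0,0.4],[0,-0.01,0,0,0,0,0.4],[0,0,0,0,0,0,0.4],[0,0,0,0,0,0,0.4]])

```text
time_s: 17.38
eef_pos: [488.6, 182.9, 170.2]
orientation: [[-0.0, -0.024, -1.0], [-0.0, -1.0, 0.024], [-1.0, 0.0, 0.0]]
ft_force: [-0.1, 0.0, -0.1]
grip_width: 59.6
```

```bash
python3 - <<'E'
from h import *
im,P=snap('wrist','w6.png')
st=manip.get_state();print(np.array(st['eef_pos']).round(1),np.array(st['orientation']).round(3).tolist(),st['time_s'],np.round(st['ft_force'],1),st['grip_width'])
np.savez('P6.npz',K=P[0],R=P[1],o=P[2])
print('expected pan px',proj(P,(580,184,52)))
E
```

```text
[488.6 182.8 170.3] [[-0.0, -0.024, -1.0], [-0.0, -1.0, 0.024], [-1.0, 0.0, 0.0]] 17.425 [-0.6  1.2 -0.6] 59.07925939180985
expected pan px [317.26649548  91.03823618]
```

View pics/w6.png

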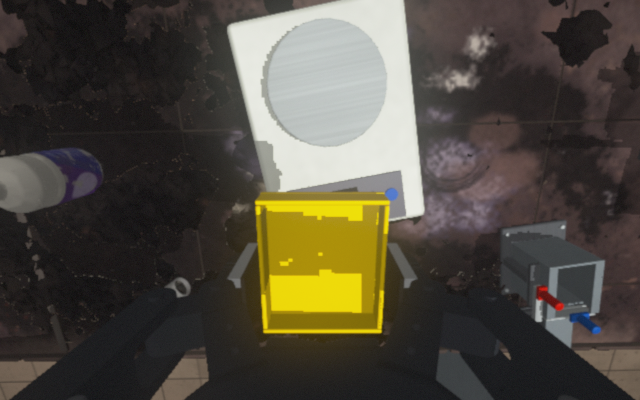

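Pan ellipse spans px 267–387 × 18–147; the tray is held square (257–389 × 200–333).

```bash
python3 - <<'E'
from h import *
d=np.load('P6.npz');P=(d['K'],d['R'],d['o'])
p=np.array([onz(P,u,52) for u in [(267,82),(387,82),(327,18),(326,147)]]);print(p.round(1))
im=cv2.imread('pics/w6.png');g=im.max(2)
m=((g<222)&(g>130)).astype(np.uint8)*255; m[:, :240]=0;m[:,405:]=0;m[160:]=0
m=cv2.morphologyEx(m,cv2.MORPH_OPEN,np.ones((9,9)))
c=max(cv2.findContours(m,0,1)[0],key=cv2.contourArea); e=cv2.fitEllipse(cv2.convexHull(c));print(e)
q=np.array([onz(P,u,52) for u in c[:,0]]);(cx,cy),r=cv2.minEnclosingCircle(q[:,:2].astype(np.float32));print(cx,cy,r)
t=np.array([onz(P,u,187.4) for u in [(257,203),(389,203),(385,333),(263,333)]]);print(t.round(1),t.mean(0))
E
```

```text
[[588.  225.1  52. ]
 [585.6 126.4  52. ]
 [633.3 174.9  52. ]
 [534.  177.7  52. ]]
((324.04681396484375, 81.95003509521484), (127.22074890136719, 129.8802032470703), 3.5423381328582764)
583.8116455078125 178.92112731933594 52.61831283569336
[[523.  210.3 187.4]
 [521.6 151.8 187.4]
 [453.1 151.3 187.4]
 [454.6 213.  187.4]] [488.08534591 181.61295049 187.4       ]
```

Emit:
apply_moves(moves=[[0,0,-0.01,0,0,0,0.4],[0,0.001,-0.02,0,0,0,0.4],[0,0.001,-0.025,0,0,0,0.4],[0,0.002,-0.025,0,0,0,0.4],[0,0,-0.016,0,0,0,0.4],[0.01,0,0,0,0,0,0.4],[0.025,0,0,0,0,0,0.4],[0.03,0,0,0,0,0,0.4],[0.025,0,0,0,0,0,0.4],[0.015,0,0,0,0,0,0.4],[0.007,0,0,0,0,0,0.4],[0,0,0,0,0,0,0.4],[0,0,0,0,0,0,0.4]])

```text
time_s: 19.05
eef_pos: [584.9, 177.2, 59.2]
orientation: [[0.002, -0.023, -1.0], [0.0, -1.0, 0.023], [-1.0, -0.0, -0.002]]
ft_force: [-0.3, 0.4, -0.3]
grip_width: 59.1
```

Emit:
apply_moves(moves=[[0.002,0,0,0,0,0,0.4],[0.001,0,0,0,0,0,0.4],[0.001,0,0,0,0,0,0.4]])

```text
time_s: 19.42
eef_pos: [584.5, 177.2, 54.3]
orientation: [[0.0, -0.023, -1.0], [0.0, -1.0, 0.023], [-1.0, -0.0, -0.0]]
ft_force: [0.8, -0.2, -0.4]
grip_width: 59.1
```

```bash
python3 - <<'E'
from h import *
im,P=snap('scene','sc7.png');im2,P2=snap('side','sd7.png')
st=manip.get_state();print(np.array(st['eef_pos']).round(1),st['time_s'],np.round(st['ft_force'],1),st['grip_width'])
a=cv2.resize(im[210:300,240:340],(400,360),interpolation=cv2.INTER_CUBIC)
u=proj(P2,(584,177,60)).astype(int);print(u)
b=cv2.resize(im2[u[1]-45:u[1]+45,u[0]-50:u[0]+50],(400,360),interpolation=cv2.INTER_CUBIC)
cv2.imwrite('pics/m7.png',np.hstack([a,b]))
E
```

```text
[584.5 177.2  54.2] 19.525 [ 0.  -1.3 -0.2] 59.21333502538642
[298 172]
```

No more viewing available; I go on by force and by numbers from the images.

Emit:
apply_moves(moves=[[0.001,0,0,0,0,0,0.4],[0.001,0,0,0,0,0,0.4],[0,0,0,0,0,0,0.4]])

```text
time_s: 19.9
eef_pos: [584.5, 177.2, 52.2]
orientation: [[-0.0, -0.023, -1.0], [0.0, -1.0, 0.023], [-1.0, -0.0, 0.0]]
ft_force: [-0.7, 0.2, 0.5]
grip_width: 59.5
```

Emit:
apply_moves(moves=[[0.001,0,0,0,0,0,0.4],[0,0,0,0,0,0,0.4]])

```text
time_s: 20.15
eef_pos: [584.5, 177.2, 51.2]
orientation: [[-0.0, -0.023, -1.0], [0.0, -1.0, 0.023], [-1.0, -0.0, 0.0]]
ft_force: [0.2, 0.3, -1.2]
grip_width: 59.1
```

Emit:
apply_moves(moves=[[0.0005,0,0,0,0,0,0.4],[0,0,0,0,0,0,0.4]])

```text
time_s: 20.4
eef_pos: [584.5, 177.2, 51.0]
orientation: [[0.0, -0.023, -1.0], [0.0, -1.0, 0.023], [-1.0, -0.0, -0.0]]
ft_force: [-0.9, -0.4, 1.5]
grip_width: 59.4
```

Emit:
apply_moves(moves=[[0.0005,0,0,0,0,0,0.4],[0,0,0,0,0,0,0.4]])

```text
time_s: 20.65
eef_pos: [584.5, 177.2, 50.9]
orientation: [[0.0, -0.023, -1.0], [-0.0, -1.0, 0.023], [-1.0, 0.0, -0.0]]
ft_force: [-2.8, 0.2, 5.6]
grip_width: 59.1
```

Emit:
apply_moves(moves=[[0.0005,0,0,0,0,0,0.4],[0,0,0,0,0,0,0.4]])

```text
time_s: 20.9
eef_pos: [584.6, 177.2, 50.9]
orientation: [[0.001, -0.023, -1.0], [-0.0, -1.0, 0.023], [-1.0, 0.0, -0.001]]
ft_force: [-3.8, -0.5, 8.6]
grip_width: 59.1
```

Contact exactly at the expected height. Relieve, then release gently.

Emit:
apply_moves(moves=[[-0.0007,0,0,0,0,0,0.4],[0,0,0,0,0,0,-0.4],[0,0,0,0,0,0,-0.5],[0,0,0,0,0,0,-0.65],[0,0,0,0,0,0,-0.8],[0,0,0,0,0,0,-1],[0,0,0,0,0,0,-1]])

```text
time_s: 21.78
eef_pos: [584.5, 177.2, 50.5]
orientation: [[0.0, -0.023, -1.0], [0.0, -1.0, 0.023], [-1.0, -0.0, -0.0]]
ft_force: [-0.0, 0.1, -0.3]
grip_width: 85.7
```

Emit:
apply_moves(moves=[[-0.01,0,0,0,0,0,-1],[-0.02,0,0,0,0,0,-1],[-0.03,0,0,0,0,0,-1],[-0.04,0,0,0,0,0,-1],[-0.01,0,0.03,0,0,0,-1],[0,0,0.04,0,0,0,-1],[0,0,0.025,0,0,0,-1],[0,0,0,0,0,0,-1],[0,0,0,0,0,0,-1]])

```text
time_s: 22.9
eef_pos: [490.5, 179.4, 161.0]
orientation: [[0.001, -0.023, -1.0], [0.0, -1.0, 0.023], [-1.0, -0.0, -0.001]]
ft_force: [0.0, 0.5, 0.2]
grip_width: 85.1
```

```bash
python3 - <<'E'
from h import *
im,P=snap('wrist','w8.png')
st=manip.get_state();print(np.array(st['eef_pos']).round(1),st['time_s'],np.round(st['ft_force'],1),st['grip_width'])
h=cv2.cvtColor(im,cv2.COLOR_BGR2HSV);m=cv2.inRange(h,(20,110,60),(35,255,255))
c=max(cv2.findContours(m,0,1)[0],key=cv2.contourArea);hull=cv2.convexHull(c)[:,0]
print(cv2.contourArea(c),cv2.boundingRect(c))
ap=cv2.approxPolyDP(hull,6,True)[:,0];print(ap.tolist())
for z in(52,68): 
  q=np.array([onz(P,u,z)[:2] for u in hull],np.float32); print(z,cv2.minAreaRect(q))
  q=np.array([onz(P,u,z)[:2] for u in ap]);print(q.round(1).tolist())
g=im.max(2);k=((g<222)&(g>130)&(m==0)).astype(np.uint8)*255
k=cv2.morphologyEx(k,cv2.MORPH_OPEN,np.ones((3,3)))
# pan edge rows/cols around expected projected circle
for a in np.arange(0,360,30):
  f=[]
  for r in np.arange(40,60,.5):
    u=proj(P,(584+r*np.cos(np.radians(a)),176.2+r*np.sin(np.radians(a)),52)); x,y=u.round().astype(int)
    f.append(int(g[y,x]) if 0<=x<640 and 0<=y<400 else -1)
  d=np.abs(np.diff(f));i=int(d.argmax());print(a,40+i*.5,d[i],end=' | ')
im,P=snap('scene','sc8.png')
for cc in('yellow','red','blue'):
  print(cc,blobs(im,cc,15))
E
```

```text
[490.6 179.3 160.8] 22.95 [ 0.3 -0.3 -0.5] 85.20644027413414
7856.0 (281, 32, 83, 101)
[[362, 32], [360, 131], [284, 131], [281, 33]]
52 ((586.4594116210938, 176.81898498535156), (63.85734558105469, 74.19031524658203), 88.59239959716797)
[[622.8, 145.2], [549.4, 145.9], [551.0, 208.9], [623.6, 206.9]]
68 ((584.798583984375, 176.8351287841797), (59.805458068847656, 69.48274230957031), 88.59239196777344)
[[618.8, 147.2], [550.1, 147.9], [551.5, 206.9], [619.6, 205.0]]
0 59.0 43 | 30 43.5 63 | 60 52.0 33 | 90 53.5 37 | 120 51.5 27 | 150 49.0 24 | 180 49.5 20 | 210 49.5 33 | 240 49.0 12 | 270 49.0 12 | 300 48.5 20 | 330 42.0 63 | yellow [([64, 104, 43, 24, 382], [85.0, 116.6]), ([304, 121, 7, 18, 78], [308.0, 129.7]), ([268, 241, 25, 23, 332], [279.9, 252.4]), ([137, 291, 33, 58, 967], [154.9, 320.9])]
red [([59, 121, 9, 9, 51], [62.7, 125.0]), ([361, 232, 4, 6, 19], [362.6, 234.7]), ([157, 284, 15, 10, 84], [165.0, 287.8])]
blue [([373, 228, 4, 6, 15], [374.9, 230.7]), ([243, 331, 10, 8, 41], [248.0, 334.7])]
```

```bash
python3 - <<'E'
from h import *
im,P=snap('side','sd8.png')
for c in('red','blue','yellow'): print(c,blobs(im,c,10))
for n,X in dict(gate_open=(517.5,-138,105),gate_shut=(517,-209,105),lock_back=(581,-160,105),tray2=(561,-200.5,77)).items(): print(n,proj(P,X).round(1))
ref=cv2.imread('pics/side1.png');d=cv2.absdiff(ref,im).max(2)>40
for n,X in dict(jar=(550,-475,40),erl=(745,70,40),reag=(753,258,40),drop=(504,452,50)).items():
  u=proj(P,X).astype(int);print(n,u,d[u[1]-12:u[1]+12,u[0]-10:u[0]+10].mean().round(2))
print(manip.close_job())
E
```

```text
red [([317, 139, 8, 9, 59], [320.7, 143.5]), ([333, 201, 5, 8, 32], [335.4, 204.5]), ([269, 202, 3, 5, 13], [270.2, 203.8]), ([353, 297, 5, 7, 24], [355.0, 300.1])]
blue [([315, 202, 5, 9, 35], [316.8, 206.3]), ([266, 210, 3, 6, 12], [267.3, 212.8]), ([347, 309, 4, 9, 24], [348.2, 313.3])]
yellow [([289, 129, 29, 18, 322], [302.8, 137.6]), ([289, 167, 21, 13, 196], [299.6, 172.6]), ([323, 212, 23, 11, 150], [333.5, 216.2]), ([543, 233, 10, 5, 25], [548.1, 235.0])]
gate_open [315.9 204.5]
gate_shut [324.6 215. ]
lock_back [335.3 203.9]
tray2 [335.  217.9]
jar [372 276] 0.0
erl [345 181] 0.0
reag [327 162] 0.0
drop [259 151] 0.99
the job is handed in; nothing more can be done
None
```

The tray is standing on the balance pan, released, and the job is handed in at about 23 s. I drew the lock back to its end stop and pushed the gate to its stop. Then I dragged the top tray out onto the landing, gripped it by its long sides and set it on the pan.

**Last checks:**
- **Tray on the pan:** the rim measured 59.8 × 69.5 mm at the expected 68 mm height, so it stands level. Its centre is at (585, 177), about 1 mm from the measured pan centre (584, 176). It touched down at the height I expected.
- **Dispenser:** in the side view the gate knob is at the open position and the lock knob is drawn back. The next tray shows at the top place.
- **Surroundings:** the jar, Erlenmeyer flask and reagent bottle show no change in the side view. I did not check the crucible separately.
- **Gripper:** it is clear of everything, with wrist force near zero. The highest force on the way was about 44 N, at the gate's end stop with the fingers.

**Disagreements:**
- The dropper bottle's spot in the side view changed almost completely (0.99). The arm stood in front of it in one of the two pictures. In the scene view its label had not moved.
- The rough first pan estimate was 8 mm off, and I replaced it with the wrist-camera measurement.
- One pan measurement that included shadow read about 3 mm to the +y side, and I did not use it.
- The 12-picture viewing limit ran out just before touchdown, so I checked the placing by force and by measurements from the images, not by eye.

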